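# Eject the inflator battery from its charging dock and stop it with a finger

### The arm

A 6-joint arm with a two-finger parallel gripper is mounted at the origin on the work surface. World frame = base frame: x ahead of the robot, y to its left, z up, the work surface at z = 0. Lengths are in mm, angles in rad, forces in N, time in s.
With the tool pointing down it reaches from about 350 to 775 mm from the base axis. Payload 7.3 kg.
Tool frame: the origin (TCP) lies midway between the tips of the shut fingers; the grasp point (between the pads) lies 19 mm behind it; x points along the fingers, z is the direction in which the jaws open and shut, and the axes are right-handed (so a half turn about x gives the same grasp; the last joint's range is limited). The gripper opens to 92 mm and grips with 3 to 60 N. Pads are 19 mm wide; open, the fingers measure 130 mm over their backs; the gripper's body (75 mm by 190 mm) begins 47 mm behind the grasp point.
Start: joints at [0.958, 0.342, 1.524, -0, 1.275, -0.146], TCP at [236.256, 468.858, 226.741] pointing down, gripper open.
Joint ranges: [-2.53, 2.53], [-0.77, 2.02], [0.04, 2.7], [-1, 4.14], [0.28, 2.66], [-3.11, 3.11]. Speed limits (rad/s): [2.57, 2.57, 3.14, 3.14, 3.14, 3.14].

### API

Orientations are given as [roll, pitch, yaw] about the fixed x, y, z axes, in that order (R = Rz(yaw) Ry(pitch) Rx(roll)).
In Python, from plant import monitor, optics, close_job gives the robot as it stands.
- The arm moves only by the tool send_rows, never from a script. Its argument "commands" is a list that holds one entry, the list of rows, each a list of 5 numbers: the shift along the tool's x, y, z in m, then the turn about the tool's x in degrees, then the finger opening in m, from 0 to 0.0918. A call has 1 to 10 rows; each row shifts and turns the pose as measured when the row begins, along the tool's axes as they then stand; what a row does not reach is not made up. A row lasts 1/12 s, in which the tool goes at most 41.7 mm and 7.16 degrees, less where a joint would pass 70% of its speed; a pose out of reach is approached as far as the arm can. A call with a gripper value outside its range is refused whole. The fingers move at their own pace and stop on an object; the grip force is fixed at half the most. Time passes only in rows, so rows that do not move let the fingers close. It gives the time, the measured TCP pose, the force and the opening at its end, in the units of the state.
- monitor.get_obs(): the state, without advancing time (a new reading comes with each control period).
- optics.capture(name): name is "scene" or "top" or "wrist"; returns a dict with "color" (384x512x3 uint8, blue, green, red), "camera_matrix" (3x3 intrinsics, pixels), "camera_from_world" (4x4, takes a point from world to camera coordinates); the wrist camera has in their place "T_tool_cam" (4x4, takes a point from camera to tool coordinates, whose origin is the TCP and whose axes are the tool frame's). Camera axes: x right, y down, z forward; pixel columns grow to the right and rows downward; lengths in mm; the calibration is good to about 2 mm. A picture is of the moment at which its call begins: read the wrist's pose just before it. There is no depth.
- close_job(): hands the job in, once; it reports no verdict.
The state is a dict: "time": time; "joint_positions": joint angles; "dq": joint speeds; "tau": joint torques, N m; "tool_pos": TCP position; "tcp_rot": TCP orientation; "contact_force": force on the tool from outside, world axes, zero at the start; "moment": the same for the moment, N m; "grip_width": finger opening in mm.
Only numpy, scipy, OpenCV 4.12 (cv2) and the standard library are available. Lean on these libraries where they do the work, as an engineer would, in place of code of your own. Each camera call takes 0.05 s, during which the arm holds its last target.

### The job

The tyre inflator's battery is charged: press the orange release key of the charging dock down with one finger, and with the other finger stop the battery as the spring throws it out of its bay, before its front end runs out over the front edge of the dock. Do not grip or lift the battery, and leave everything around the dock where it stands. Finish holding: one finger still keeping the key down, the battery out of its latch and at rest against the other finger.

Things in the scene. Friction and masses are not known exactly. Their poses are not given: they have to be found in the camera images.
- dock: Dark charging dock, fixed, 220 x 145 mm. Origin: on the shelf, on the bay's centre line, straight below the latched battery's front face. x points from the open front to the back, y to the left seen from the front, z up. Its base is a slab 16 mm high, x -70 (front edge) to 150 mm, y -102 to 42 mm; its top is the bay floor and, from x -70 to 0, the open apron.
- bay_mouth (a point): Point on the bay floor at the mouth, (0, 0, 16) mm in the dock's frame. Behind it the bay has walls 73 mm high and, from x = 30 mm, a hood 74 mm high: the battery can only come out forwards (dock -x). Right of the bay (y -100 to -32 mm, x 0 to 150) lies a deck 34 mm high, with a cover 66 mm high behind x = 77 mm.
- apron_middle (a point): Point on the apron in the battery's path, (-42, 0, 16) mm in the dock's frame, level with the key and 70 mm to its left; the front edge is 28 mm further on. Guide rails 6 mm high run along the path at 25 to 30 mm on either side of the centre line. Nothing else stands on the apron but the key and the pawl.
- release_key: Orange push key, 28 x 28 mm, on the right of the apron. Origin: centre of its top, at (-42, -70, 34) mm in the dock's frame when up. Travels 9 mm straight down against 2 to 4 N of spring, plus up to 2 N of latch rubbing. Its steel pawl stands 6 mm out of the bay floor just before the battery (x -7 to 0 mm) and lets it go when the key is about 6 mm down.
- battery: Off-white box, 70 mm long (dock x), 46 wide, 50 high, 0.15 to 0.31 kg, slick, slate-blue front panel. Origin: centre of its underside, at (35, 0, 16) mm in the dock's frame when home; axes as the dock's. Let go, a spring behind it (6 N, 4.5 N after its 62 mm stroke) throws it along dock -x at up to about 1 m/s; it leaves the apron unless something stands in its way.
- tumbler: Glass tumbler with brass valve cores in it, 72 mm wide at the rim, 85 mm high, loose, to the right of the dock. Origin: centre of its underside.
- oil_bottle: Amber oil bottle, 48 mm wide, 130 mm high, loose, to the left of the dock. Origin: centre of its underside.
- tyre_lever: Slate-blue tyre lever lying flat, about 115 x 22 x 8 mm, loose, to the right of the dock. Origin: underside, near the middle; x along its length.
- tin: Closed green tin with a hinged lid, 124 x 89 x 52 mm, loose, at one side of the shelf. Origin: centre of its underside.
- grater: Steel box grater, 96 x 96 mm at the foot, 222 mm high with its handle, loose, at one side of the shelf. Origin: centre of its underside.
- inflator: Cordless tyre inflator standing on its empty battery foot, 142 x 72 mm, 179 mm high, loose, at one side of the shelf. Origin: centre of its underside.
Mind the look-alikes: they are no part of the job. Of the things that look like the battery, the middle-sized one is meant.

How it is judged (in metres and radians):
On the way:
1. a finger is on the release key and the battery has sprung out of its latch (8 mm or more) (contact force between the fingers and release_key above 0.5 N and x of battery in the frame of dock below 0.027 m).
At the end, for the whole second after the job is handed in: The fingers press on the release key and on the battery (more than 0.5 N each); the battery has come forward 8 to 60 mm from home, rests on the dock floor (within 8 mm) and is still (under 20 mm/s) (all of step 1 and contact force between the fingers and battery above 0.5 N and x of battery in the frame of dock above -0.025 m and height (world z) of battery between 0.01 and 0.024 m and linear speed of battery below 0.02 m/s); the arm keeps its last pose, push and grip.
It fails at once if the battery ran out over the front edge of the dock (more than 60 mm forward) (x of battery in the frame of dock below -0.025 m).
It fails at once if the battery was lifted or tipped (12 mm or 0.3 rad) (height (world z) of battery above 0.028 m or angle between battery's own z axis and vertical above 0.3 rad).
It fails at once if something around the dock was moved (20 mm) (distance of any of tumbler, oil_bottle, tyre_lever, tin, grater, inflator from where it was at the start of the episode above 0.02 m).
It also fails if it takes over 32 s, if anything falls off the work surface, if the arm or the gripper's body presses on something with over 40 N, if the wrist force passes 120 N, or if a joint passes its speed limit or range.

## Working session

There is one attempt and no reset: what is moved stays moved. The work goes in short steps, Python scripts to look and compute and a tool call to move; the robot and the scene stay as the last step left them, time stands still between calls to the robot, and variables do not carry over. Pictures are saved under pics/ and viewed, and the job is handed in when it is done.

Besides the shell and the picture viewer there is one more tool, called after ">>>" as a command line: name --argument value ..., lists and objects as JSON in quotes. send_rows: Moves the arm, as the interface text tells. Its arguments: {"type":"object","properties":{"commands":{"type":"array","items":{"type":"array","items":{"type":"array","items":{"type":"number"}}}}},"required":["commands"]}

```bash
ls; mkdir -p pics
python3 - <<'E'
from plant import monitor, optics
import cv2
print(monitor.get_obs())
for n in ("scene","top","wrist"):
    c=optics.capture(n); cv2.imwrite(f"pics/{n}0.png",c["color"])
    print(n,{k:v.round(3).tolist() for k,v in c.items() if k!="color"})
E
```

```text
pics
{'time': 0.0, 'joint_positions': array([ 9.57955676e-01,  3.42715795e-01,  1.52498485e+00,  1.18981174e-06,
        1.27540468e+00, -1.46010842e-01]), 'dq': array([-0.00082178,  0.00057348, -0.00073536,  0.00240376, -0.00045967,
       -0.00145414]), 'tau': array([-4.98606787e-04, -4.31236053e+01, -2.44220442e+01,  7.19049876e-02,
        5.59838698e-02, -1.03943676e-04]), 'tool_pos': array([236.03583109, 468.50631626, 226.05978541]), 'tcp_rot': array([ 2.99482966,  1.56928365, -2.18438947]), 'contact_force': array([ 0.0285338 , -0.74684614, -0.28841188]), 'moment': array([-0.01774399, -0.00341914,  0.00542854]), 'grip_width': 91.90946602839438}
scene {'camera_matrix': [[473.175, 0.0, 255.617], [0.0, 473.175, 198.744], [0.0, 0.0, 1.0]], 'camera_from_world': [[0.219, 0.976, 0.01, -116.451], [0.583, -0.123, -0.803, -309.796], [-0.783, 0.182, -0.595, 1974.233], [0.0, 0.0, 0.0, 1.0]]}
top {'camera_matrix': [[408.869, 0.0, 253.188], [0.0, 408.869, 192.261], [0.0, 0.0, 1.0]], 'camera_from_world': [[-0.028, -1.0, -0.003, -8.507], [-0.991, 0.028, -0.133, 554.819], [0.133, -0.0, -0.991, 1296.609], [0.0, 0.0, 0.0, 1.0]]}
wrist {'camera_matrix': [[265.212, 0.0, 256.394], [0.0, 265.212, 191.457], [0.0, 0.0, 1.0]], 'T_tool_cam': [[-0.001, -0.282, 0.96, -157.334], [0.0, -0.96, -0.282, 76.153], [1.0, -0.0, 0.001, 0.495], [0.0, 0.0, 0.0, 1.0]]}
```

View pics/scene0.png

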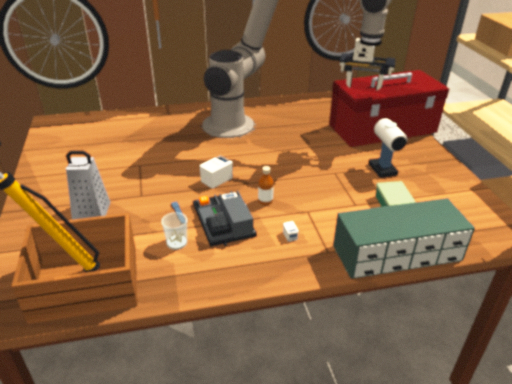

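View pics/top0.png

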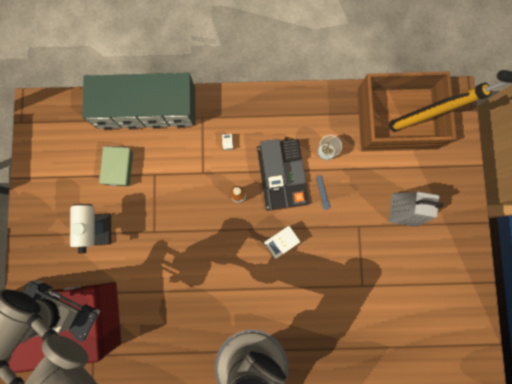

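View pics/wrist0.png

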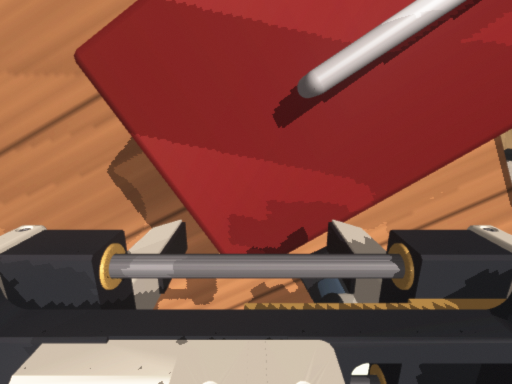

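```bash
cat > h.py <<'E'
import numpy as np, cv2
from plant import monitor, optics
from scipy.spatial.transform import Rotation as R
def ray(c,u,v):
    K=c["camera_matrix"];T=c["camera_from_world"];d=T[:3,:3].T@np.linalg.solve(K,[u,v,1.]);o=-T[:3,:3].T@T[:3,3];return o,d
def onz(c,u,v,z):
    o,d=ray(c,u,v);return o+d*(z-o[2])/d[2]
def proj(c,p):
    q=c["camera_from_world"]@np.append(p,1);q=c["camera_matrix"]@q[:3];return q[:2]/q[2]
E
python3 - <<'E'
from h import *
c=optics.capture("top");im=c["color"];cv2.imwrite("pics/topcrop.png",cv2.resize(im[125:260,215:350],None,fx=4.4,fy=4.4,interpolation=cv2.INTER_CUBIC))
s=optics.capture("scene");cv2.imwrite("pics/scenecrop.png",cv2.resize(s["color"][145:255,150:310],None,fx=5,fy=5,interpolation=cv2.INTER_CUBIC))
hsv=cv2.cvtColor(im,cv2.COLOR_BGR2HSV)
m=cv2.inRange(hsv[125:260,215:350],(3,190,190),(20,255,255))
n,l,st,ce=cv2.connectedComponentsWithStats(m)
for i in range(1,n):
    if st[i,4]>20: print(st[i],ce[i]+[215,125],onz(c,*(ce[i]+[215,125]),34))
E
```

```text
[80 68  9  8 24] [298.625      197.20833333] [ 534.35984069 -171.67182129   34.        ]
```

View pics/topcrop.png

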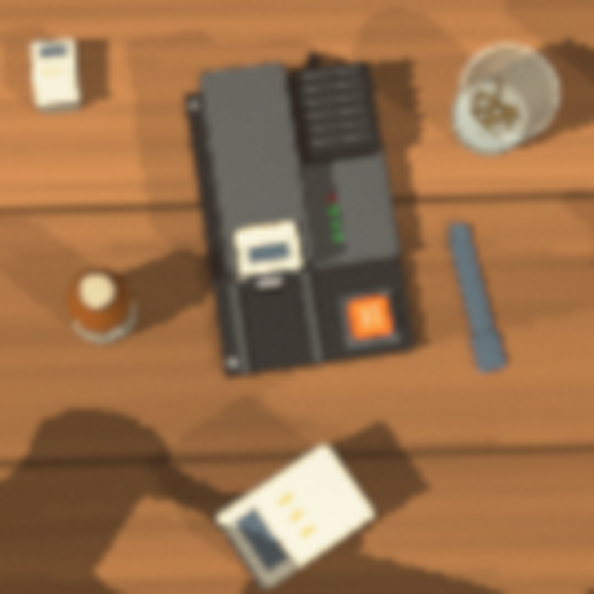

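View pics/scenecrop.png

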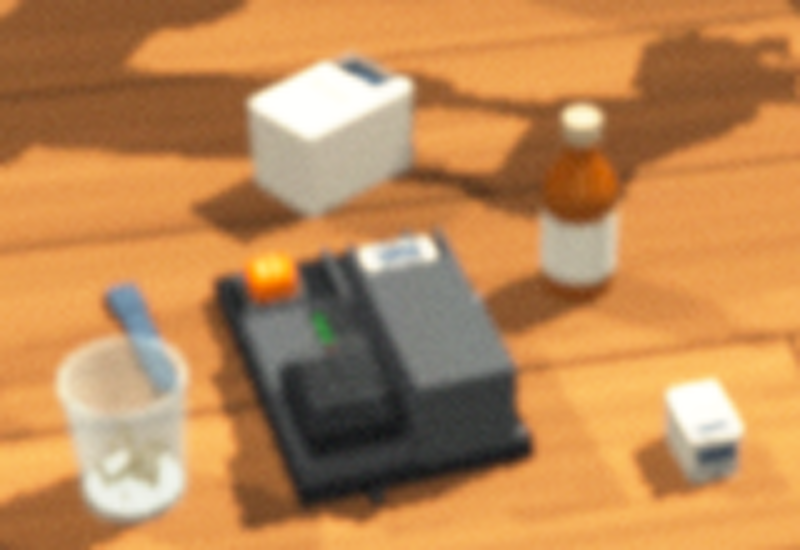

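Run:
```python
from h import *
c=optics.capture("top");s=optics.capture("scene")
f=lambda u,v:(215+u/4.4-.4,125+v/4.4-.4)
P={}
for n,u,v,z in (("FL",228,373,16),("FR",413,347,16),("key",370,317,34),("BL",188,95,16),("batTopL",238,280,66),("batTopR",302,268,66),("pawl",268,282,22),("bottle",104,312,0),("lever_f",490,365,4),("lever_b",460,228,4),("tumblerbase",490,125,0),("big",295,520,60)):
    P[n]=onz(c,*f(u,v),z); print(n,P[n].round(1))
g=lambda u,v:(150+u/5-.4,145+v/5-.4)
print("key scene",onz(s,*g(270,268),34), "bottle",onz(s,*g(578,288),0))
# fit 2D rigid
src={"FL":(-70,42),"FR":(-70,-102),"key":(-42,-70),"BL":(150,42),"batTopL":(0,23),"batTopR":(0,-23)}
A=np.array([src[k] for k in src],float);B=np.array([P[k][:2] for k in src])
a=A-A.mean(0);b=B-B.mean(0);th=np.arctan2((a[:,0]*b[:,1]-a[:,1]*b[:,0]).sum(),(a*b).sum())
r=np.array([[np.cos(th),-np.sin(th)],[np.sin(th),np.cos(th)]]);t=B.mean(0)-r@A.mean(0)
print("yaw",np.degrees(th),"t",t);print((B-(A@r.T+t)).round(1))
for n in P: print(n,"in dock",(r.T@(P[n][:2]-t)).round(1))
o=monitor.get_obs();M=R.from_euler('xyz',o["tcp_rot"]).as_matrix();print(M.round(3),o["tool_pos"],o["grip_width"])
```

```text
FL [499.1 -65.9  16. ]
FR [ 514.8 -205.3   16. ]
key [ 536.2 -172.    34. ]
BL [713.2 -42.1  16. ]
batTopL [562.1 -73.8  66. ]
batTopR [ 569.6 -120.5   66. ]
pawl [566.2 -97.9  22. ]
bottle [549.8  26.5   0. ]
lever_f [ 500.8 -264.4    4. ]
lever_b [ 606.3 -246.9    4. ]
tumblerbase [ 686.9 -274.6    0. ]
big [ 388.1 -109.2   60. ]
key scene [ 539.4554028  -171.13140881   34.        ] bottle [556.45819861  26.53277885   0.        ]
yaw 6.435208874788124 t [569.48592702 -98.08880881]
[[ 3.9 -1.7]
 [ 3.5  2. ]
 [ 0.6  0.4]
 [-0.6 -2.6]
 [-4.8  1.5]
 [-2.5  0.4]]
FL in dock [-66.3  39.8]
FR in dock [ -66.3 -100.4]
key in dock [-41.4 -69.7]
BL in dock [149.1  39.5]
batTopL in dock [-4.6 25. ]
batTopR in dock [ -2.4 -22.3]
pawl in dock [-3.2  0.5]
bottle in dock [ -5.6 126. ]
lever_f in dock [ -86.9 -157.6]
lever_b in dock [  19.9 -152. ]
tumblerbase in dock [  96.9 -188.6]
big in dock [-181.4    9.3]
[[-0.    -0.893  0.45 ]
 [-0.     0.45   0.893]
 [-1.     0.    -0.   ]] [236.22075198 468.7720438  226.59292142] 91.9876897182988
```

>>> send_rows --commands '[[[0, -0.032, -0.024, 0, 0.056], [0, -0.032, -0.024, 0, 0.056], [0, -0.032, -0.024, 0, 0.056], [0, -0.032, -0.024, 0, 0.056], [0, -0.032, -0.024, 0, 0.056], [0, -0.032, -0.024, 0, 0.056], [0, -0.032, -0.024, 0, 0.056], [0, -0.032, -0.024, 0, 0.056], [0, -0.032, -0.024, 0, 0.056], [0, -0.032, -0.024, 0, 0.056]]]'

```text
time: 1.18
tool_pos: [418.0, 103.3, 225.9]
tcp_rot: [-0.223, 1.566, 0.896]
contact_force: [2.1, -0.0, 0.4]
grip_width: 56.1
```

>>> send_rows --commands '[[[0, -0.03, -0.023, 0, 0.056], [0, -0.03, -0.023, 0, 0.056], [0, -0.03, -0.023, 0, 0.056], [0, -0.03, -0.023, 0, 0.056], [0, -0.03, -0.023, 0, 0.056], [0, 0, 0, -6.6, 0.056], [0, 0, 0, -6.6, 0.056], [0, 0, 0, -6.6, 0.056], [0, 0, 0, -6.6, 0.056], [0, 0, 0, -6.6, 0.056]]]'

```text
time: 2.02
tool_pos: [508.3, -86.6, 225.1]
tcp_rot: [-1.45, 1.564, 0.253]
contact_force: [-0.9, -0.5, -0.7]
grip_width: 55.9
```

```bash
cat >> h.py <<'E'
def wristcam():
    o=monitor.get_obs();c=dict(optics.capture("wrist"))
    T=np.eye(4);T[:3,:3]=R.from_euler('xyz',o["tcp_rot"]).as_matrix();T[:3,3]=o["tool_pos"]
    c["camera_from_world"]=np.linalg.inv(T@c["T_tool_cam"]);return o,c,T
E
python3 - <<'E'
from h import *
o,c,T=wristcam();print(o["tool_pos"],T[:3,:3].round(3),np.degrees(np.arctan2(T[1,2],T[0,2])),o["grip_width"])
cv2.imwrite("pics/w1.png",c["color"])
E
```

```text
[508.33936265 -86.55389269 225.09982308] [[ 0.006 -0.991 -0.132]
 [ 0.002 -0.132  0.991]
 [-1.    -0.006  0.001]] 97.60325610865213 55.882917544220895
```

View pics/w1.png

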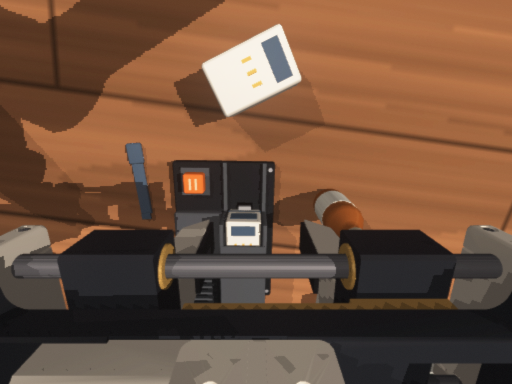

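Run:
```python
from h import *
o,c,T=wristcam();im=c["color"]
cv2.imwrite("pics/w1c.png",cv2.resize(im[145:270,110:290],None,fx=4.4,fy=4.4,interpolation=cv2.INTER_CUBIC))
m=cv2.inRange(cv2.cvtColor(im,cv2.COLOR_BGR2HSV),(3,150,120),(20,255,255));m[:, :170]=0;m[:,220:]=0;m[:165]=0;m[205:]=0
x,y,w,h=cv2.boundingRect(m);print(x,y,w,h)
print("key",onz(c,x+w/2-.5,y+h/2-.5,34),"corners",onz(c,x,y,34),onz(c,x+w,y+h,34))
for f in (-1,1):
  for zz in (28,47): print(proj(c,(T@[0,0,f*zz,1])[:3]))
```

```text
170 172 35 30
key [ 542.1073134  -176.24446838   34.        ] corners [ 525.0947512  -200.11174961   34.        ] [ 560.95659952 -150.08383378   34.        ]
[212.20429184 235.06968838]
[182.95425448 235.06978722]
[298.38454643 235.06939716]
[327.61397211 235.06929839]
```

View pics/w1c.png

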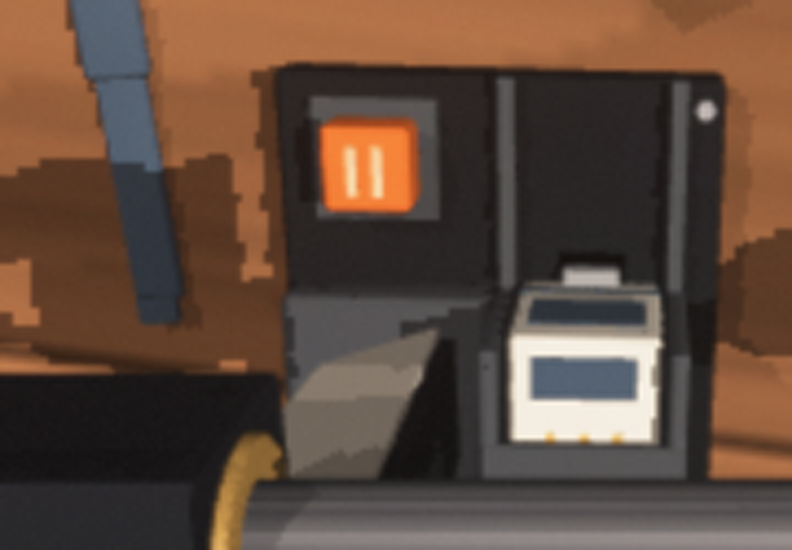

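Run:
```python
from h import *
o,c,T=wristcam()
f=lambda u,v:(110+u/4.4-.4,145+v/4.4-.4)
k=onz(c,*f(364.5,168),34);print("key",k)
q={}
for n,u,v,z in(("FL",723,73,16),("FR",275,68,16),("batTL",662,291,66),("batTR",522,291,66),("pawl",592,276,22),("rail inner R",515,80,22),("rail inner L",672,80,22)):
    q[n]=onz(c,*f(u,v),z);print(n,q[n].round(1))
d=q["FL"]-q["FR"];print(np.linalg.norm(d),np.degrees(np.arctan2(d[1],d[0]))-90)
for th in (6.4,7.0):
    a=np.radians(th);ex=np.array([np.cos(a),np.sin(a)]);ey=np.array([-np.sin(a),np.cos(a)])
    for n in q:
        w=q[n][:2]-k[:2];print(n,(w@ex-42).round(1),(w@ey-70).round(1))
tp=[proj(c,(T@[x,9.5,-z,1])[:3]).round(1) for x,z in ((0,28),(0,47),(-10,47),(-20,47))];print(tp)
```

```text
key [ 534.83802554 -169.36665418   34.        ]
FL [494.5 -62.5  16. ]
FR [ 511.1 -203.2   16. ]
batTL [551.2 -75.1  66. ]
batTR [ 556.4 -115.3   66. ]
pawl [565.5 -95.7  22. ]
rail inner R [ 504. -127.   22.]
rail inner L [497.7 -78.5  22. ]
141.68966095360602 6.718099144454172
FL -70.2 40.7
FR -69.4 -100.9
batTL -15.3 21.8
batTR -14.6 -18.6
pawl -3.3 -0.2
rail inner R -68.0 -24.5
rail inner L -68.8 24.5
FL -69.0 41.0
FR -69.7 -100.7
batTL -14.3 21.6
batTR -14.0 -18.9
pawl -2.6 -0.6
rail inner R -67.5 -24.2
rail inner L -67.8 24.8
[array([211.5, 221.5]), array([181.8, 221.5]), array([177.3, 228. ]), array([172.3, 235.3])]
```

>>> send_rows --commands '[[[0, -0.0105, -0.026, 1.0, 0.064], [0, -0.0105, -0.026, 0, 0.064], [0.035, 0, 0, 0, 0.064], [0.035, 0, 0, 0, 0.064], [0.035, 0, 0, 0, 0.064], [0.035, 0, 0, 0, 0.064], [0.01, 0, 0, 0, 0.064], [0, 0, 0, 0, 0.064]]]'

```text
time: 2.83
tool_pos: [540.8, -137.7, 73.0]
tcp_rot: [-1.768, 1.554, -0.125]
contact_force: [-0.9, 0.5, 0.5]
grip_width: 64.1
```

Run:
```python
from h import *
o,c,T=wristcam();print(o["time"],o["tool_pos"],T[:3,0].round(4),np.degrees(np.arctan2(T[1,2],T[0,2]))-90,o["grip_width"],o["contact_force"])
d=np.array([536,-135.2])-o["tool_pos"][:2];print("dy,dz",d@T[:2,1],d@T[:2,2])
cv2.imwrite("pics/w2.png",c["color"])
s=optics.capture("scene");cv2.imwrite("pics/s2.png",cv2.resize(s["color"][100:260,120:320],None,fx=4,fy=4,interpolation=cv2.INTER_CUBIC))
```

```text
2.8333 [ 540.75231774 -137.70503088   73.01426563] [ 0.0165 -0.0021 -0.9999] 4.14401895555315 64.07149041642299 [-0.87087144  0.50337833  0.48802268]
dy,dz 4.558115887615289 2.841886791713376
```

View pics/w2.png

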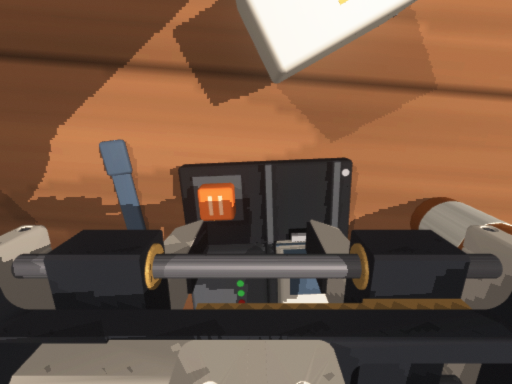

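View pics/s2.png

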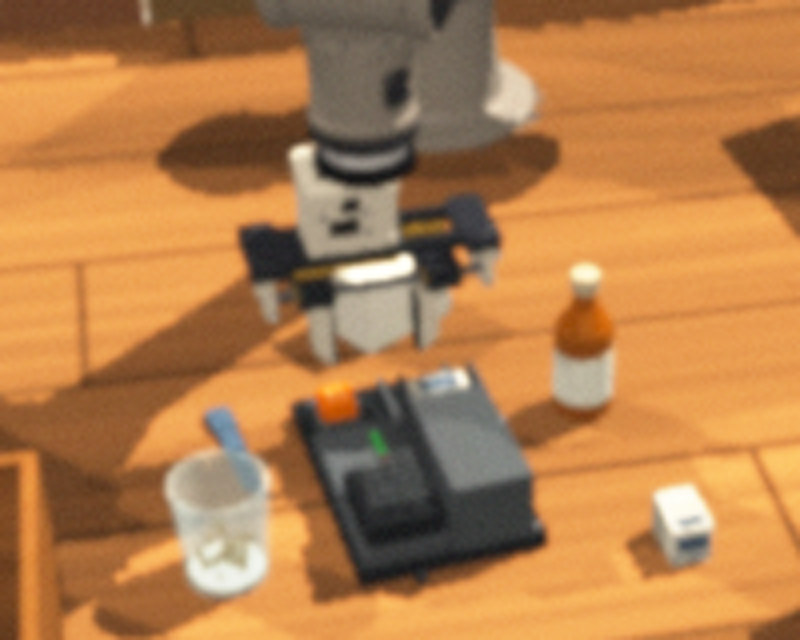

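>>> send_rows --commands '[[[0, 0.0045, 0.003, -2.4, 0.064], [0.01, 0, 0, 0, 0.064], [0.01, 0, 0, 0, 0.064], [0.008, 0, 0, 0, 0.064], [0, 0, 0, 0, 0.064]]]'

```text
time: 3.35
tool_pos: [542.3, -136.9, 51.2]
tcp_rot: [-1.934, 1.538, -0.254]
contact_force: [-0.5, -0.0, -0.2]
grip_width: 64.0
```

Run:
```python
from h import *
o,c,T=wristcam();print(o["time"],o["tool_pos"],T[:3,0].round(4),np.degrees(np.arctan2(T[1,2],T[0,2]))-90,o["grip_width"],o["contact_force"])
d=np.array([536,-135.2])-o["tool_pos"][:2];print("dy,dz",d@T[:2,1],d@T[:2,2])
im=c["color"];print("key px",proj(c,(536,-170.5,34)),"tips",proj(c,(T@[0,9.5,-32,1])[:3]),proj(c,(T@[0,9.5,32,1])[:3]))
cv2.imwrite("pics/w3.png",cv2.resize(im[130:310,150:370],None,fx=3.5,fy=3.3))
```

```text
3.35 [ 542.30344732 -136.93261204   51.21277792] [ 0.0313 -0.0081 -0.9995] 6.291915335640823 64.03472894559127 [-0.48530537 -0.04118861 -0.19682226]
dy,dz 6.071985297302342 2.41283665969722
key px [209.02743151 210.63798563] tips [205.23824781 221.56051559] [305.27759227 221.55918502]
```

View pics/w3.png

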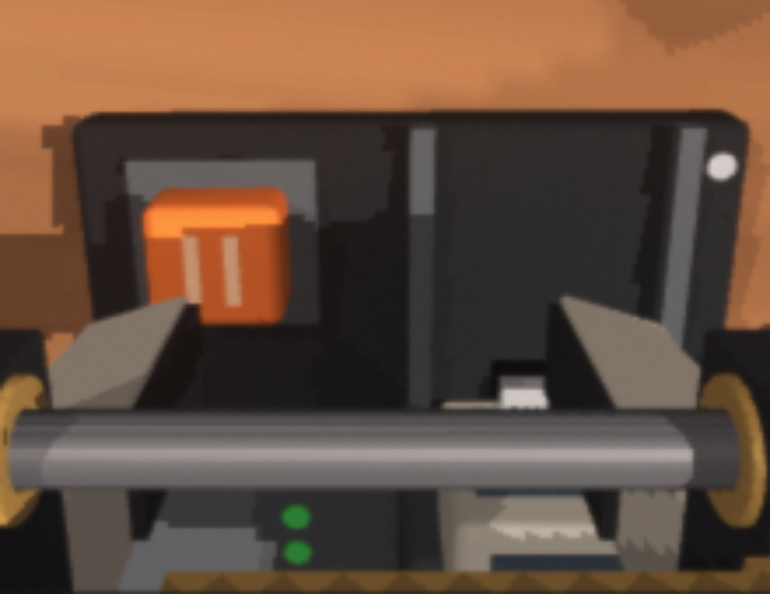

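>>> send_rows --commands '[[[0.008, 0.006, 0.002, 0, 0.064], [0.004, 0.002, 0, 0, 0.064], [0, 0, 0, 0, 0.064]]]'

```text
time: 3.65
tool_pos: [535.8, -136.5, 39.8]
tcp_rot: [-1.943, 1.536, -0.264]
contact_force: [0.0, -0.3, 0.0]
grip_width: 64.0
```

Run:
```python
from h import *
o,c,T=wristcam();print(o["time"],o["tool_pos"],T[:3,0].round(4),np.degrees(np.arctan2(T[1,2],T[0,2]))-90,o["grip_width"],o["contact_force"])
d=np.array([536,-135.2])-o["tool_pos"][:2];print("dy,dz",d@T[:2,1],d@T[:2,2])
im=c["color"]
cv2.imwrite("pics/w4.png",cv2.resize(im[130:310,150:370],None,fx=3.5,fy=3.3))
```

```text
3.65 [ 535.83493329 -136.51529702   39.80107803] [ 0.0339 -0.0092 -0.9994] 6.210467790593114 63.98998344291481 [ 0.0325184  -0.32235452  0.02529364]
dy,dz -0.30676382530146457 1.2896153060827147
```

View pics/w4.png

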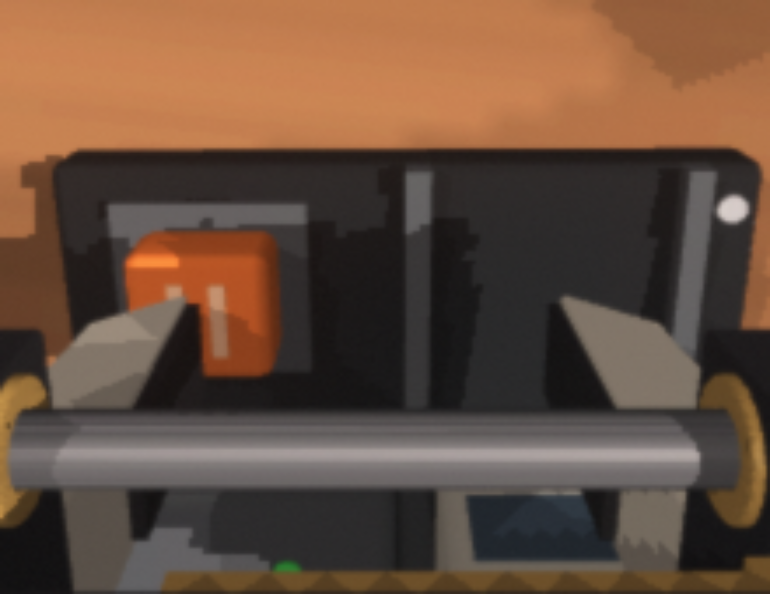

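>>> send_rows --commands '[[[0.005, 0, 0.001, 0, 0.06], [0, 0, 0, 0, 0.06]]]'

```text
time: 3.87
tool_pos: [536.8, -135.9, 35.4]
tcp_rot: [-1.947, 1.534, -0.268]
contact_force: [-0.4, -0.6, -0.8]
grip_width: 60.5
```

>>> send_rows --commands '[[[0.006, 0, 0, 0, 0.06]]]'

```text
time: 3.95
tool_pos: [538.0, -136.3, 30.4]
tcp_rot: [-1.957, 1.532, -0.278]
contact_force: [-0.9, -0.2, 4.9]
grip_width: 60.0
```

>>> send_rows --commands '[[[0.005, 0.001, 0, 0, 0.06]]]'

```text
time: 4.03
tool_pos: [537.9, -136.5, 25.5]
tcp_rot: [-1.955, 1.53, -0.277]
contact_force: [0.0, 1.7, 4.3]
grip_width: 59.8
```

>>> send_rows --commands '[[[0.0005, 0, 0, 0, 0.06], [0.0005, 0, 0, 0, 0.06]]]'

```text
time: 4.2
tool_pos: [537.1, -136.6, 24.6]
tcp_rot: [-1.984, 1.532, -0.303]
contact_force: [-3.1, 2.5, 14.2]
grip_width: 60.2
```

Run:
```python
from h import *
o,c,T=wristcam();print(o["time"],o["tool_pos"],T[:3,0].round(4),o["grip_width"],o["contact_force"])
cv2.imwrite("pics/w5.png",c["color"])
t=optics.capture("top");cv2.imwrite("pics/t5.png",cv2.resize(t["color"][125:260,215:350],None,fx=4.4,fy=4.4,interpolation=cv2.INTER_CUBIC))
s=optics.capture("scene");cv2.imwrite("pics/s5.png",cv2.resize(s["color"][100:260,120:320],None,fx=4,fy=3.7,interpolation=cv2.INTER_CUBIC))
```

```text
4.2 [ 537.07280028 -136.59924531   24.59511509] [ 0.0373 -0.0117 -0.9992] 60.199847188073946 [-3.13125973  2.53300859 14.16828532]
```

View pics/w5.png

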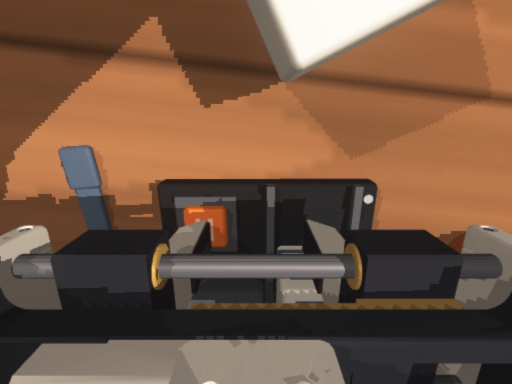

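View pics/s5.png

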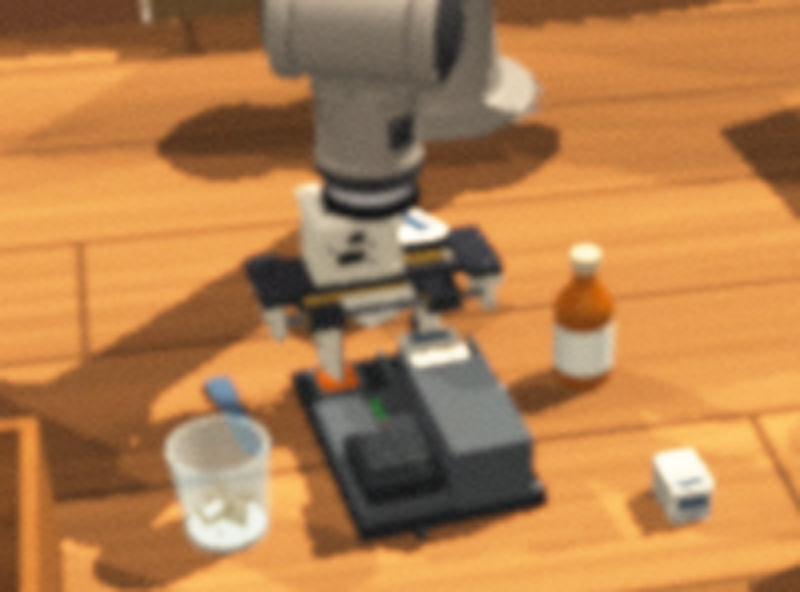

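View pics/t5.png

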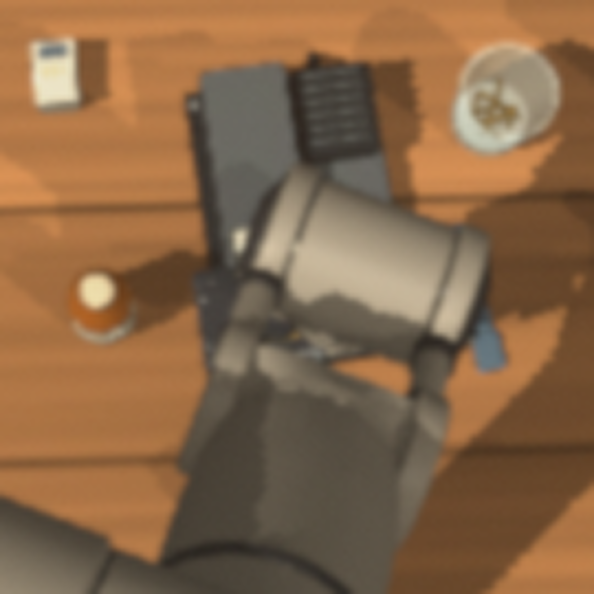

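Run:
```python
from h import *
a=cv2.imread("pics/w5.png")[185:320,150:370];b=cv2.imread("pics/scene0.png")[175:245,190:260]
s=optics.capture("scene");d=s["color"][175:245,190:260]
cv2.imwrite("pics/w5c.png",cv2.resize(a,None,fx=3.6,fy=3.6))
cv2.imwrite("pics/s5c.png",cv2.resize(np.hstack([b,d]),None,fx=5.6,fy=5.6,interpolation=cv2.INTER_CUBIC))
a=np.radians(6.6);ex=np.array([np.cos(a),np.sin(a),0]);ey=np.array([-np.sin(a),np.cos(a),0])
D=np.array([536.,-170.5,0])+42*ex+70*ey;print(D)
for x in (30,0,-10,-20,-30):print(x,[proj(s,D+ex*x+ey*y+[0,0,66])-[190,175] for y in(-23,23)])
o=monitor.get_obs();print(o["time"],o["tool_pos"],o["contact_force"],"tcp dock x",(o["tool_pos"]-D)@ex,(o["tool_pos"]-D)@ey)
```

```text
[569.67605562 -96.13654609   0.        ]
30 [array([33.90371483, 24.49166062]), array([48.29563905, 21.66248511])]
0 [array([31.20193563, 19.00823486]), array([45.39560056, 16.26865982])]
-10 [array([30.31984283, 17.21797368]), array([44.4486126 , 14.50734263])]
-20 [array([29.44676385, 15.4460066 ]), array([43.51122097, 12.76387381])]
-30 [array([28.58256123, 13.69205464]), array([42.58328055, 11.03798342])]
4.4 [ 537.04260484 -136.60521519   24.6908781 ] [-2.72618502  0.48186127  9.09159645] tcp dock x -37.06853476378885 -36.44967790800171
```

View pics/w5c.png

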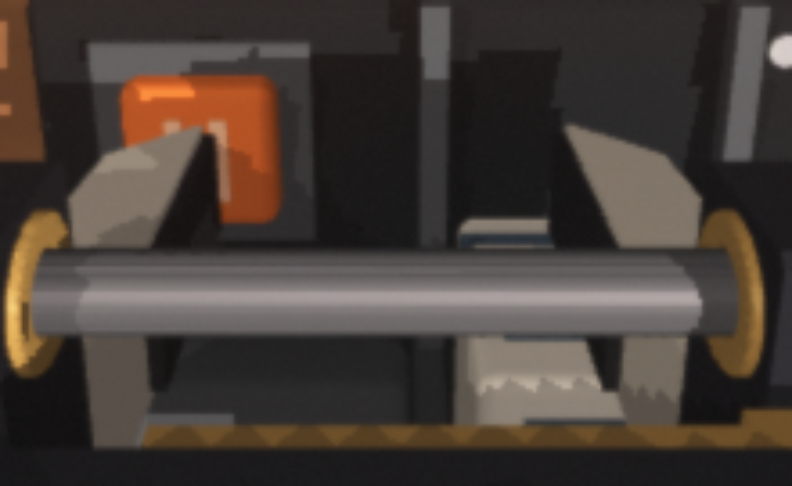

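View pics/s5c.png

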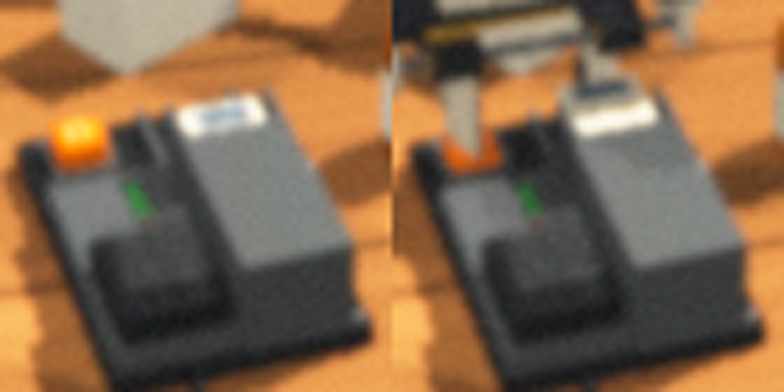

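Run:
```python
from h import *
o,c,T=wristcam();a=np.radians(6.6);ex=np.array([np.cos(a),np.sin(a),0]);ey=np.array([-np.sin(a),np.cos(a),0])
D=np.array([569.7,-96.1,0])
for u,v in ((462,222),(548,220)):
    p=onz(c,150+u/3.6-.4,185+v/3.6-.4,16)-D;print("front bottom edge dock x,y",p@ex,p@ey)
cv2.imwrite("pics/w6.png",cv2.resize(c["color"][185:320,150:370],None,fx=3.6,fy=3.6))
q=monitor.get_obs();print(q["time"],q["tool_pos"],q["contact_force"],q["grip_width"],abs(q["dq"]).max())
```

```text
front bottom edge dock x,y -23.910597594831838 -20.963745755589834
front bottom edge dock x,y -24.410036878361492 -4.41022937947848
4.45 [ 537.04708012 -136.6121922    24.68071703] [-2.85600391  0.9848186   8.48141118] 60.256719136354 0.0025875368260726895
```

View pics/w6.png

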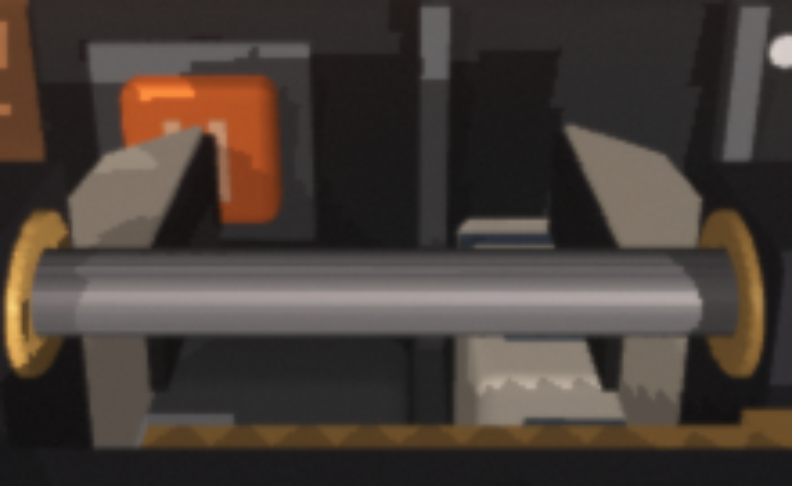

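Run:
```python
from plant import close_job,monitor
print(close_job()); q=monitor.get_obs();print(q["time"],q["tool_pos"],q["contact_force"])
```

```text
the job is handed in; nothing more can be done
None
the job is handed in; nothing more can be done
```

The orange key is held down by one finger, and the battery is out of its latch and resting against the other finger. I handed the job in at about 4.5 s. `close_job` gives no verdict, so the points below are my own last checks.

- **Choice of battery:** I took the middle-sized white box in the dock (top view about (276, 181)). The large look-alike at (282, 241) and the small one at (228, 141) were left alone.
- **Key:** The fingertip was at z = 24.7 mm, about 9 mm below the key's up position. The upward force on the tool was about 8.5 N, with a peak reading of 14 N, which suggests the key is at or near its stop.
- **Battery:** Its front edge measured about 24 mm forward of home, within the 8 to 60 mm allowed. It showed no change in two wrist pictures about 0.25 s apart. The tool felt about 2.8 N towards the front.
- **Surroundings:** In the pictures taken after the press, the tumbler, bottle, tyre lever and small box looked unmoved. I did not measure their positions. The tin, grater and inflator were not in the pictures I looked at after the press, but the arm passed well above them.

**Small disagreements:**
- The battery edge, at dock x about -24 mm, lies about 3 mm from where the finger's rear face should be (about -27.6 mm). That is within the calibration and pixel error.
- The 2.8 N is less than the roughly 5 N I expect from the spring. Key friction probably takes some of it, but I could not separate the force on each finger.
- The tool drifted to about 2° of tilt during the descent. It did no visible harm.

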